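# Load the die chase into the embossing press

### The job

Load the flat die chase into the hand embossing press without gripping or lifting anything: with a fingertip, swing the latch bar out of the way, push the chase along the bed and in under the low crosshead until it is fully home against the back stop, keeping it flat, then swing the latch fully shut behind it. Leave everything else on the table where it is.

Things in the scene. Friction and masses are not known exactly. Their poses are not given: they have to be found in the camera images.
- press: Grey hand embossing press, fixed. Origin on the table; x = feed direction (the chase goes in towards +x), y across the bed, z up. Flat bed x -260 to +175, y -100 to +100 mm, its top 18 mm above the table. Rear housing x 134 to 174 mm, 81 mm high; a hand lever (not used) at its -y side rises backwards to 160 mm, x up to 285 mm
- crosshead (a point): Centre of the underside of the crosshead, the low bridge over the bed, at press x 80, y 0: it spans x 50 to 110, y -92 to +92 mm, underside 13 mm above the bed (3 mm above the chase), top 38 mm above the bed. Below it two guide rails, 9 mm high, at y = -48.5 and +48.5 mm; in front they flare to a mouth about 122 mm wide at press x = 13 mm
- back_stop (a point): Middle of the back stop's face on the bed, at press x = 120, y = 0 mm: the front edge of the chase rests against it when home. Same axes as the press
- die_chase: Flat plate with a brass die in its upper face, 110 (its x) x 92 (its y) x 10 mm, about 0.45 kg, loose on the front part of the bed, slides easily. Origin: centre of its underside; +x edge goes in first. Home: origin at press x = 65, y = 0 mm, rear edge at x = 10 mm, 40 mm of it left in front of the crosshead
- latch (a joint): Angle (rad) of the latch bar on its upright pivot at press x = 3.5, y = -72 mm. 0 = shut: bar across the bed along press +y, 1.5 mm behind a home chase. Grows as it swings to the front; 1.57 = bar points to press -x, beside the chase's path; stop at 1.65. Bar 10 mm wide, 90 mm long, top 10 mm above the bed. Light friction, under 1 N at the post; stays where left; starts across the path
- latch_post (a point): Middle of the upright thumb post on the latch bar, 68 mm from the pivot: a pin of 10 mm diameter, its free part 10 to 35 mm above the bed, this point 23 mm above it. Push it sideways to swing the latch
- hex_key: Bent hexagon key, 28 x 92 x 5 mm, lying on top of the crosshead; leave it there
- silver_pen: Pen, 128 mm long, on the table beyond the press; leave it
- blade_case: Small black case, 21 x 49 x 30 mm, on the table just behind the press housing; leave it
- snips: Side cutters, 125 mm long, on the table to the right; leave them
- cork_block: Cork block, 60 x 100 x 34 mm, on the table to the left; leave it
There are look-alikes about, which are no part of the job. There is more than one size of the die_chase; the one meant has the size given above.

How it is judged (in metres and radians):
On the way, in this order (a step that is already met when the one before it is completed fails the run):
1. the latch has been swung clear of the path (value of joint latch above 1.2 rad), for 0.1 s.
2. the chase is home against the back stop while the latch still stands open (x of die_chase in the frame of press above 0.0615 m and value of joint latch above 0.8 rad), for 0.2 s.
At the end, for the whole second after the job is handed in: The chase lies flat on the bed under the crosshead, within 3.5 mm of the back stop, between the guides and at rest, and the latch is shut behind it to within 0.08 rad (x of die_chase in the frame of press between 0.0615 and 0.068 m and y of die_chase in the frame of press between -0.005 and 0.005 m and z of die_chase in the frame of press below 0.0205 m and angle between the x axis of die_chase and the x axis of press, either way round below 0.08 rad and angle between die_chase's own z axis and vertical below 0.03 rad and value of joint latch below 0.08 rad and linear speed of die_chase below 0.01 m/s); the robot touches nothing.
It fails at once if the chase is lifted off the bed by more than 6 mm (z of die_chase in the frame of press above 0.024 m).
It fails at once if the chase is tipped by more than 0.1 rad (6 degrees) (angle between die_chase's own z axis and vertical above 0.1 rad).
It fails at once if another loose thing is moved by more than 20 mm (distance of any of hex_key, silver_pen, blade_case, snips, cork_block from where it was at the start of the episode above 0.02 m).
It also fails if it takes over 72 s, if anything falls off the work surface, if the arm or the gripper's body presses on something with over 40 N, if the wrist force passes 120 N, or if a joint passes its speed limit or range.

### The arm

A 7-joint arm with a two-finger parallel gripper is mounted at the origin on the work surface; the furniture and walls round the work are solid. World frame = base frame: x ahead of the robot, y to its left, z up, the work surface at z = 0. Lengths are in mm, angles in rad, forces in N, time in s.
With the tool pointing down it reaches from about 425 to 875 mm from the base axis. Payload 4.7 kg.
Tool frame: the origin (TCP) lies between the finger pads; the fingertips stand arm.tcp_to_tips ahead of it and the grasp point (between the pads) lies 8 mm behind it (arm.tcp_to_tips is the distance from the TCP to the fingertips, in mm); z points along the fingers, y is the direction in which the jaws open and shut (so a half turn about z gives the same grasp; the last joint's range is limited). The gripper opens to 87 mm and grips with 3 to 60 N. Pads are 19 mm wide; open, the fingers measure 117 mm over their backs; the gripper's body (75 mm by 190 mm) begins 51 mm behind the grasp point.
Start: joints at [-1.203, 0.321, -0.07, 1.45, 0.023, 1.371, -0.057], TCP at [225.232, 609.753, 204.687] pointing down, gripper open.
Joint ranges: [-2.86, 2.86], [-0.3, 2.09], [-1.38, 1.24], [0.06, 2.45], [-1.56, 4.7], [0.09, 2.05], [-2.69, 2.69]. Speed limits (rad/s): [2.57, 2.57, 3.14, 3.14, 3.14, 3.14, 3.14].

### API

Orientations are given as a rotation vector (axis times angle).
In Python, from cell import status, imaging, ticket, arm gives the robot as it stands. The module is installed in compiled form; this text tells all that it offers.
- The arm moves only by the tool carry_out, never from a script. Its arguments are lists of equal length, an entry for each row: "delta_rot": the turn, a rotation vector about the tool's x, y, z in rad, a list of three; "travel": the shift along the tool's x, y, z in m, a list of three; "grip": the finger opening in m, from 0 to 0.087. A call has 1 to 10 rows; each row shifts and turns the pose as measured when the row begins, along the tool's axes as they then stand; what a row does not reach is not made up. A row lasts 1/12 s, in which the tool goes at most 41.7 mm and 7.16 degrees, less where a joint would pass 70% of its speed; a pose out of reach is approached as far as the arm can. A call with a gripper value outside its range is refused whole. The fingers move at their own pace and stop on an object; "squeeze" is the grip in N (left out, the last holds). Time passes only in rows, so rows that do not move let the fingers close. It gives the time, the measured TCP pose, the force and the opening at its end, in the units of the state.
- status.observe(): the state, without advancing time (a new reading comes with each control period).
- imaging.snapshot(name): name is "scene" or "top" or "wrist"; returns a dict with "pixels" (400x640x3 uint8, blue, green, red), "depth" (400x640 float32, mm along the optical axis (not along the pixel's ray), 0 where there is no reading), "K" (3x3 intrinsics, pixels), "R" (3x3) and "t" (3): a world point X has camera coordinates R X + t; the wrist camera has in their place "tool_from_camera" (4x4, takes a point from camera to tool coordinates, whose origin is the TCP and whose axes are the flange's). Camera axes: x right, y down, z forward; pixel columns grow to the right and rows downward; lengths in mm; the calibration is good to about 2 mm. A picture is of the moment at which its call begins: read the wrist's pose just before it.
- ticket.hand_in(): hands the job in, once; it reports no verdict.
The state is a dict: "t": time; "joints": joint angles; "joint_vel": joint speeds; "joint_torque": joint torques, N m; "eef_pos": TCP position; "tool_rot": TCP orientation; "contact_force": force on the tool from outside, world axes, zero at the start; "ft_torque": the same for the moment, N m; "opening": finger opening in mm.
Only numpy, scipy, OpenCV 4.12 (cv2) and the standard library are available. Lean on these libraries where they do the work, as an engineer would, in place of code of your own. Each camera call takes 0.05 s, during which the arm holds its last target. There are 200 camera calls.

## Working session

There is one attempt and no reset: what is moved stays moved. The work goes in short steps, Python scripts to look and compute and a tool call to move; the robot and the scene stay as the last step left them, time stands still between calls to the robot, and variables do not carry over. Pictures are saved under pics/ and viewed, about 8 in all and at most 12, crops included, and the job is handed in when it is done.

Besides the shell and the picture viewer there is one more tool, called as a command line: name --argument value ..., lists and objects as JSON in quotes. carry_out: Moves the arm, as the interface text tells. Its arguments: {"type":"object","properties":{"delta_rot":{"type":"array","items":{"type":"array","items":{"type":"number"}}},"travel":{"type":"array","items":{"type":"array","items":{"type":"number"}}},"grip":{"type":"array","items":{"type":"number"}},"squeeze":{"type":"number"}},"required":["delta_rot","travel","grip"]}

```bash
mkdir -p pics
python3 - <<'E'
from cell import status, imaging, arm
import cv2, numpy as np, pickle
s=status.observe(); print({k:np.round(v,3).tolist() for k,v in s.items()}, arm.tcp_to_tips)
for n in ("scene","top"):
    d=imaging.snapshot(n); cv2.imwrite(f"pics/{n}0.png",d["pixels"]); pickle.dump(d,open(f"{n}0.pkl","wb")); print(n,d["K"].tolist(),np.round(d["R"],3).tolist(),d["t"])
E
```

```text
{'t': 0.0, 'joints': [-1.203, 0.322, -0.07, 1.452, 0.023, 1.371, -0.057], 'joint_vel': [-0.0, -0.001, 0.001, -0.002, 0.0, 0.002, -0.0], 'joint_torque': [-0.0, -49.129, -0.404, -31.253, -0.064, 0.044, 0.0], 'eef_pos': [225.056, 609.165, 203.559], 'tool_rot': [-0.553, -3.092, 0.003], 'contact_force': [0.406, -0.071, 0.282], 'ft_torque': [0.007, -0.025, 0.062], 'opening': 87.142} 11.0
scene [[476.3889676934577, 0.0, 320.1111937917475], [0.0, 476.3889676934577, 202.94558167256682], [0.0, 0.0, 1.0]] [[-0.738, -0.674, 0.015], [-0.286, 0.293, -0.912], [0.611, -0.678, -0.409]] [ 315.02378965  218.16862855 1162.47842534]
top [[418.5674371942667, 0.0, 317.29192367562564], [0.0, 418.5674371942667, 198.37905831319654], [0.0, 0.0, 1.0]] [[0.113, -0.994, 0.004], [-0.973, -0.112, -0.204], [0.203, 0.019, -0.979]] [ -85.50086544  484.45526891 1325.27203685]
```

View pics/top0.png

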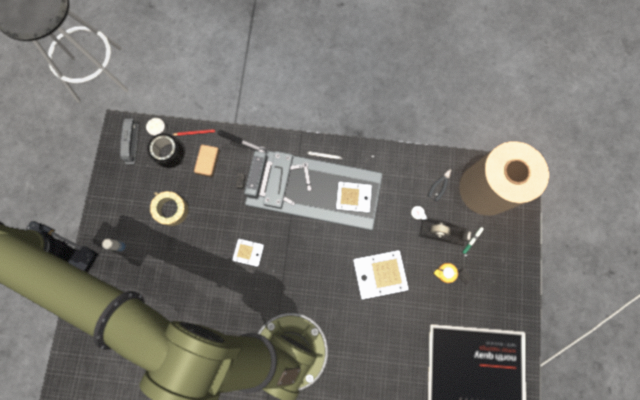

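View pics/scene0.png

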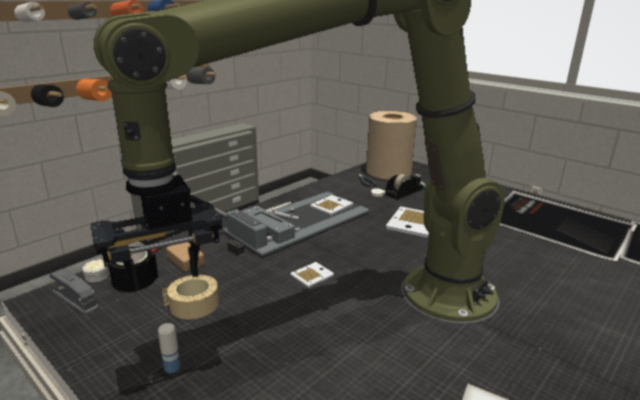

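The top view shows the press at px (247–382, 150–228), its feed direction pointing left in the image. The chase on the bed is at about (354,196), and the latch with its post at about (307,178). The white plates at (248,252) and (381,274) are look-alikes off the press. I'll enlarge the press area.

```bash
cat > h.py <<'E'
import numpy as np, cv2, pickle
def ray(d,px,z):
    "world points of pixels on plane z"
    px=np.atleast_2d(np.asarray(px,float)); n=np.c_[px,np.ones(len(px))]@np.linalg.inv(d["K"]).T
    R=np.asarray(d["R"]);t=np.asarray(d["t"]); c=-R.T@t; v=n@R
    return c+v*((z-c[2])/v[:,2])[:,None]
def proj(d,X):
    q=np.atleast_2d(X)@np.asarray(d["R"]).T+np.asarray(d["t"]); q=q@np.asarray(d["K"]).T; return q[:,:2]/q[:,2:]
E
python3 - <<'E'
from h import *
d=pickle.load(open("top0.pkl","rb"))
c=cv2.resize(d["pixels"][140:240,235:395],None,fx=5,fy=5,interpolation=cv2.INTER_CUBIC)
for i in range(0,160,20): cv2.putText(c,str(235+i),(i*5,10),0,.35,(0,255,255)); cv2.line(c,(i*5,0),(i*5,5),(0,255,255))
for i in range(0,100,20): cv2.putText(c,str(140+i),(0,i*5+4),0,.35,(0,255,255))
cv2.imwrite("pics/crop.png",c)
E
```

```text
(no output)
```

View pics/crop.png

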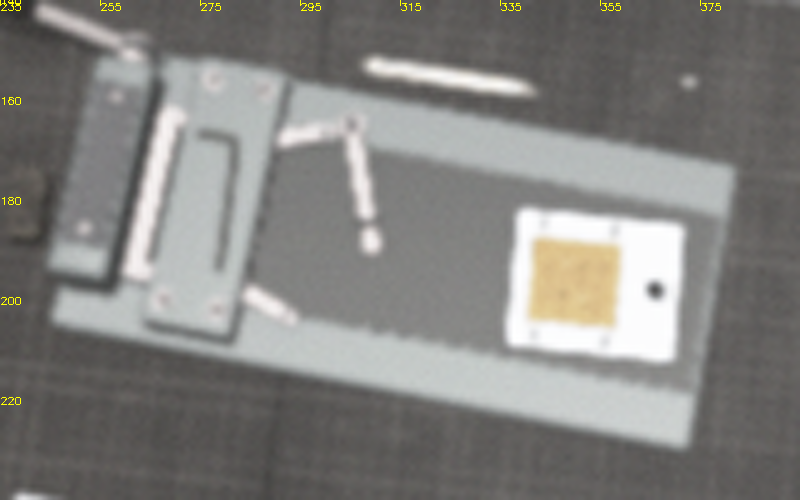

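```bash
cat >> h.py <<'E'
P=None
try: P=np.load("press.npy")  # ox,oy,yaw
except Exception: pass
def rot(a): return np.array([[np.cos(a),-np.sin(a)],[np.sin(a),np.cos(a)]])
def to_p(xy): return (np.atleast_2d(xy)[:,:2]-P[:2])@rot(P[2])
def to_w(xy): return np.atleast_2d(xy)@rot(P[2]).T+P[:2]
E
python3 - <<'E'
import h; from h import *
from scipy.optimize import least_squares
d=pickle.load(open("top0.pkl","rb"))
I=cv2.cvtColor(d["pixels"],cv2.COLOR_BGR2HSV)
q=np.array([[382,173],[372.6,229.4],[245,204.4]]); W=ray(d,q,18)[:,:2]
L=np.array([[-260,-100],[-260,100],[175,100.]])
f=lambda p:((L@rot(p[2]).T+p[:2])-W).ravel()
r=least_squares(f,[W[:,0].mean(),W[:,1].mean(),1.5]); print(W.round(1).tolist(),r.x,r.fun.round(1))
h.P=r.x; np.save("press.npy",r.x)
# chase: bright, low saturation + brass inside
m=np.zeros(I.shape[:2],np.uint8); m[178:216,330:376]=1
w=((I[...,2]>200)).astype(np.uint8)*m
c=max(cv2.findContours(w,cv2.RETR_EXTERNAL,cv2.CHAIN_APPROX_NONE)[0],key=cv2.contourArea)
wp=h.to_p(ray(d,c[:,0,:],28)[:,:2]); print("chase",cv2.minAreaRect(wp.astype(np.float32)))
print("post top",h.to_p(ray(d,[[235+372/5,140+238/5]],53)),"pivot",h.to_p(ray(d,[[235+352/5,140+125/5]],30)))
print("bar end", h.to_p(ray(d,[[235+366/5,140+222/5]],28)))
print(h.to_w([[0,0],[120,0],[3.5,-72],[-260,0]]).round(1).tolist())
dep=d["depth"]; print(dep[196,354],dep[190,320])
E
```

```text
[[610.7, -238.4], [414.2, -223.3], [449.6, 209.1]] [534.24897635  27.62981416   1.48776622] [ 1.7 -1.3 -1.2  0.1 -0.4  1.2]
chase ((-177.42662048339844, 3.072998046875), (111.89207458496094, 94.16828155517578), 5.136958122253418)
post top [[-28.40928003   8.40547631]] pivot [[  1.94369081 -71.29089307]]
bar end [[-20.73768824  -7.32504837]]
[[534.2, 27.6], [544.2, 147.2], [606.3, 25.1], [512.7, -231.5]]
1397.7144 1414.7053
```

The close-up shows the latch pivot at crop (352,125), with the bar pointing down and slightly right, ajar by about 0.36 rad. The post is near (366,223). The chase is central and turned about 5° or less. First I'll turn the tool so its x lies along press x.

carry_out --delta_rot '[[0,0,0.12],[0,0,0.12],[0,0,0.12],[0,0,0.12],[0,0,0.12],[0,0,0.12],[0,0,0.12],[0,0,0.12],[0,0,0.12],[0,0,0.12]]' --travel '[[0,0,0],[0,0,0],[0,0,0],[0,0,0],[0,0,0],[0,0,0],[0,0,0],[0,0,0],[0,0,0],[0,0,0]]' --grip '[0,0,0,0,0,0,0,0,0,0]'

```text
t: 0.93
eef_pos: [223.9, 605.5, 196.6]
tool_rot: [2.25, 2.184, -0.02]
contact_force: [-0.2, -0.7, 0.1]
opening: 28.1
```

```bash
cat >> h.py <<'E'
from scipy.spatial.transform import Rotation as Ro
def go(*tgts):
    "tool-frame travel (m) to press-frame targets (x,y,z-above-table of the TCP) and the turn left"
    from cell import status
    s=status.observe(); p=np.array(s["eef_pos"]); R=Ro.from_rotvec(s["tool_rot"])
    pr=to_p(p[None,:2])[0]
    print("t %.2f press xyz %s F %s open %.1f"%(s["t"],np.r_[pr,p[2]].round(1),np.round(s["contact_force"],1),s["opening"]))
    x=np.r_[rot(P[2])[:,0],0]; y=np.array([x[1],-x[0],0]); T=Ro.from_matrix(np.c_[x,y,[0,0,-1]])
    print(" turn left",(R.inv()*T).as_rotvec().round(3))
    for t in tgts:
        w=np.r_[to_w([t[:2]])[0],t[2]]; print(" to",t,(T.inv().apply(w-p)/1000).round(4).tolist())
E
python3 -c "
from h import *
go((20,0,180))"
```

```text
t 0.93 press xyz [550.1 357.2 196.6] F [-0.2 -0.7  0.1] open 28.1
 turn left [-0.004  0.014  0.053]
 to (20, 0, 180) [-0.5301, 0.3572, 0.0166]
```

carry_out --delta_rot '[[0,0,0.05],[0,0,0],[0,0,0],[0,0,0],[0,0,0],[0,0,0],[0,0,0],[0,0,0],[0,0,0],[0,0,0]]' --travel '[[-0.03,0.02,-0.001],[-0.03,0.02,-0.001],[-0.03,0.02,-0.001],[-0.03,0.02,-0.001],[-0.03,0.02,-0.001],[-0.03,0.02,-0.001],[-0.03,0.02,-0.001],[-0.03,0.02,-0.001],[-0.03,0.02,-0.001],[-0.03,0.02,-0.001]]' --grip '[0,0,0,0,0,0,0,0,0,0]'

```text
t: 1.77
eef_pos: [396.7, 283.8, 202.3]
tool_rot: [2.293, 2.141, -0.036]
contact_force: [0.6, 0.0, 0.9]
opening: 0.6
```

```bash
python3 -c "
from h import *
go((20,0,180))"
```

```text
t 1.77 press xyz [243.9 158.3 202.3] F [0.6 0.  0.9] open 0.6
 turn left [-0.013  0.02   0.014]
 to (20, 0, 180) [-0.2239, 0.1583, 0.0223]
```

carry_out --delta_rot '[[-0.01,0.02,0.014],[0,0,0],[0,0,0],[0,0,0],[0,0,0],[0,0,0],[0,0,0],[0,0,0],[0,0,0]]' --travel '[[-0.03,0.021,0],[-0.03,0.021,0],[-0.03,0.021,0],[-0.03,0.021,0],[-0.03,0.021,0.0],[-0.03,0.021,0.0],[-0.025,0.018,0.0],[-0.02,0.014,0],[0,0,0]]' --grip '[0,0,0,0,0,0,0,0,0]'

```text
t: 2.52
eef_pos: [540.8, 23.1, 201.0]
tool_rot: [2.324, 2.114, -0.003]
contact_force: [0.1, -0.3, -0.1]
opening: 0.5
```

Run:
```python
from h import *
from cell import status, imaging
go((20,0,180))
s=status.observe(); d=imaging.snapshot("wrist")
T=np.eye(4); T[:3,:3]=Ro.from_rotvec(s["tool_rot"]).as_matrix(); T[:3,3]=s["eef_pos"]
M=np.linalg.inv(T@np.array(d["tool_from_camera"])); d["R"]=M[:3,:3]; d["t"]=M[:3,3]
print(np.round(d["tool_from_camera"],2).tolist())
pickle.dump(d,open("wrist1.pkl","wb")); cv2.imwrite("pics/wrist1.png",d["pixels"])
```

```text
t 2.52 press xyz [ -4.   -6.9 201. ] F [ 0.1 -0.3 -0.1] open 0.5
 turn left [-0.001  0.001 -0.012]
 to (20, 0, 180) [0.024, -0.0069, 0.021]
[[-0.0, -0.95, -0.3, 83.98], [1.0, -0.0, 0.0, 0.7], [-0.0, -0.3, 0.95, -179.3], [0.0, 0.0, 0.0, 1.0]]
```

View pics/wrist1.png

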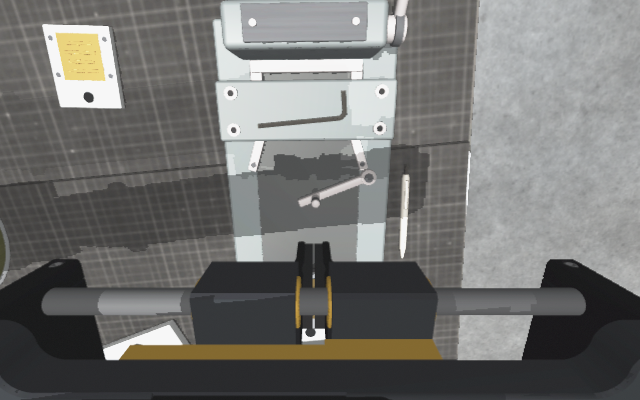

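Wrist view: crosshead outline at about (216–397, 80–140), latch pivot at (369,178), post top at (316,203). The finger tips are closed at (314,243).

Run:
```python
from h import *
d=pickle.load(open("wrist1.pkl","rb"))
for n,q,z in [("crosshead bl,br,tl,tr (50/110, +-92)",[[218,140],[395,139],[217,82],[396,81]],56),("pivot",[[369,178]],30),("post top",[[315.5,203.5]],53),("post base",[[312,198]],28),("bar end",[[303,203]],28),("bed edges y at row 250",[[236,250],[384,250]],18),("rail mouths",[[253,165],[364,165]],27)]:
    print(n,to_p(ray(d,q,z)).round(1).tolist())
```

```text
crosshead bl,br,tl,tr (50/110, +-92) [[51.1, 92.1], [49.8, -94.3], [107.7, 86.9], [106.4, -91.3]]
pivot [[2.6, -73.6]]
post top [[-21.1, -9.9]]
post base [[-21.8, -5.8]]
bar end [[-28.0, 5.3]]
bed edges y at row 250 [[-94.9, 95.7], [-97.3, -99.8]]
rail mouths [[19.2, 63.1], [17.6, -67.5]]
```

carry_out --delta_rot '[[0,0,-0.012],[0,0,0],[0,0,0],[0,0,0],[0,0,0],[0,0,0],[0,0,0]]' --travel '[[0.018,0.001,0],[0,0,0.03],[0,0,0.03],[0,0,0.03],[0,0,0.02],[0,0,0.01],[0,0,0]]' --grip '[0,0,0,0,0,0,0]'

```text
t: 3.15
eef_pos: [540.5, 65.4, 76.1]
tool_rot: [-2.28, -2.147, -0.009]
contact_force: [-0.6, 0.1, 0.3]
opening: 0.5
```

```bash
python3 -c "
from h import *
go((14,-8,46))"
```

```text
t 3.15 press xyz [38.2 -3.1 76.1] F [-0.6  0.1  0.3] open 0.5
 turn left [-0.003 -0.011  0.023]
 to (14, -8, 46) [-0.0242, 0.0049, 0.0301]
```

carry_out --delta_rot '[[0,0,0.01],[0,0,0]]' --travel '[[-0.01,0.002,0],[0,0,0]]' --grip '[0,0]'

```text
t: 3.32
eef_pos: [541.6, 58.5, 76.4]
tool_rot: [-2.284, -2.141, -0.008]
contact_force: [0.7, -1.3, -0.1]
opening: 0.2
```

```bash
python3 -c "
from h import *
go((14,-8,46))"
```

```text
t 3.32 press xyz [31.4 -4.7 76.4] F [ 0.7 -1.3 -0.1] open 0.2
 turn left [-0.004 -0.011  0.018]
 to (14, -8, 46) [-0.0174, 0.0033, 0.0304]
```

carry_out --delta_rot '[[0,0,0],[0,0,0]]' --travel '[[0,0,0],[0,0,0]]' --grip '[0,0]'

```text
t: 3.48
eef_pos: [543.3, 59.2, 78.8]
tool_rot: [-2.285, -2.142, -0.014]
contact_force: [0.4, -0.8, -0.0]
opening: 0.5
```

```bash
python3 -c "
from h import *
go((14,-8,46))"
```

```text
t 3.48 press xyz [32.2 -6.4 78.8] F [ 0.4 -0.8 -0. ] open 0.5
 turn left [-0.001 -0.013  0.018]
 to (14, -8, 46) [-0.0182, 0.0016, 0.0328]
```

carry_out --delta_rot '[[0,-0.012,0.018],[0,0,0],[0,0,0],[0,0,0],[0,0,0]]' --travel '[[-0.018,0.001,0],[0,0,0],[0,0,0.018],[0,0,0.015],[0,0,0]]' --grip '[0,0,0,0,0]'

```text
t: 3.9
eef_pos: [548.0, 38.7, 50.3]
tool_rot: [2.314, 2.119, 0.016]
contact_force: [-0.2, 0.4, -0.8]
opening: 0.3
```

```bash
python3 -c "
from h import *
go((14,-8,46))"
```

```text
t 3.90 press xyz [ 12.1 -12.8  50.3] F [-0.2  0.4 -0.8] open 0.3
 turn left [ 0.01  -0.005 -0.005]
 to (14, -8, 46) [0.0019, -0.0048, 0.0043]
```

carry_out --delta_rot '[[0,0,0],[0,0,0],[0,0,0],[0,0,0],[0,0,0],[0,0,0]]' --travel '[[-0.007,-0.005,0.003],[-0.007,-0.003,0.001],[-0.007,0.001,0],[-0.008,0.002,0],[-0.008,0.004,0],[0,0,0]]' --grip '[0,0,0,0,0,0]'

```text
t: 4.4
eef_pos: [544.7, -3.4, 49.2]
tool_rot: [2.315, 2.115, 0.021]
contact_force: [-0.3, -0.1, 1.0]
opening: 0.3
```

```bash
python3 -c "
from h import *
go((-39,-17,46),(-54,-33,46),(-63,-50,46))"
```

```text
t 4.40 press xyz [-30.1 -13.   49.2] F [-0.3 -0.1  1. ] open 0.3
 turn left [ 0.014 -0.006 -0.007]
 to (-39, -17, 46) [-0.0089, 0.004, 0.0032]
 to (-54, -33, 46) [-0.0239, 0.02, 0.0032]
 to (-63, -50, 46) [-0.0329, 0.037, 0.0032]
```

carry_out --delta_rot '[[0.01,0,0],[0,0,0],[0,0,0],[0,0,0],[0,0,0]]' --travel '[[-0.008,0.004,0.003],[-0.007,0.007,0],[-0.007,0.008,0],[-0.003,0.007,0],[0,0,0]]' --grip '[0,0,0,0,0]'

```text
t: 4.82
eef_pos: [572.3, -33.6, 47.8]
tool_rot: [2.321, 2.117, 0.015]
contact_force: [-0.4, -0.9, 0.4]
opening: 0.4
```

```bash
python3 -c "
from h import *
go((-54,-33,46),(-63,-50,46))"
```

```text
t 4.82 press xyz [-57.9 -43.   47.8] F [-0.4 -0.9  0.4] open 0.4
 turn left [ 0.007 -0.007 -0.009]
 to (-54, -33, 46) [0.0039, -0.01, 0.0018]
 to (-63, -50, 46) [-0.0051, 0.007, 0.0018]
```

carry_out --delta_rot '[[0,0,0],[0,0,0],[0,0,0],[0,0,0],[0,0,0],[0,0,0],[0,0,0]]' --travel '[[-0.001,0.004,0],[0,0.003,0],[0,0,0],[0,0,0],[0,-0.02,0],[0,-0.02,-0.02],[0,0,-0.03]]' --grip '[0,0,0,0,0,0,0]'

```text
t: 5.4
eef_pos: [533.9, -30.5, 91.8]
tool_rot: [-2.314, -2.116, 0.004]
contact_force: [1.3, 0.3, -0.2]
opening: 0.6
```

Run:
```python
from h import *
from cell import imaging
go((-180,0,120),(-265,0,120))
d=imaging.snapshot("top"); pickle.dump(d,open("top1.pkl","wb"))
c=cv2.resize(d["pixels"][140:240,235:395],None,fx=4,fy=4,interpolation=cv2.INTER_CUBIC); cv2.imwrite("pics/top1.png",c)
```

```text
t 5.40 press xyz [-57.9  -4.5  91.8] F [ 1.3  0.3 -0.2] open 0.6
 turn left [-0.006 -0.002 -0.007]
 to (-180, 0, 120) [-0.1221, -0.0045, -0.0282]
 to (-265, 0, 120) [-0.2071, -0.0045, -0.0282]
```

View pics/top1.png

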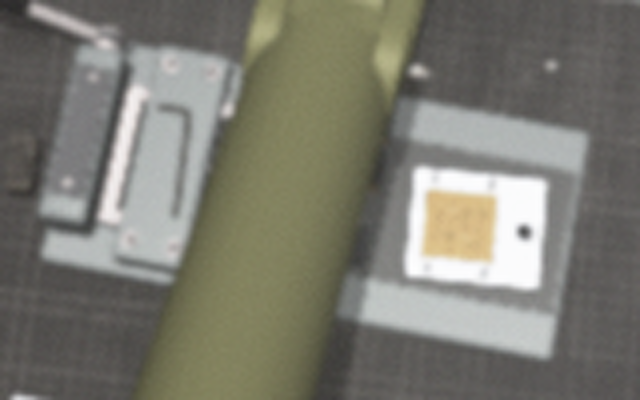

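carry_out --delta_rot '[[0,0,-0.007],[0,0,0],[0,0,0],[0,0,0],[0,0,0],[0,0,0]]' --travel '[[-0.025,-0.001,-0.025],[-0.025,-0.001,-0.025],[-0.025,0,-0.025],[-0.025,0,-0.015],[-0.01,0,0],[0,0,0]]' --grip '[0.05,0.05,0.05,0.05,0.05,0.05]'

```text
t: 5.95
eef_pos: [528.4, -139.1, 195.0]
tool_rot: [2.299, 2.139, 0.023]
contact_force: [-0.2, -0.0, -0.4]
opening: 32.6
```

```bash
cat >> h.py <<'E'
def wrist(name):
    from cell import status, imaging
    s=status.observe(); d=imaging.snapshot("wrist")
    T=np.eye(4); T[:3,:3]=Ro.from_rotvec(s["tool_rot"]).as_matrix(); T[:3,3]=s["eef_pos"]
    M=np.linalg.inv(T@np.array(d["tool_from_camera"])); d["R"]=M[:3,:3]; d["t"]=M[:3,3]
    pickle.dump(d,open(name+".pkl","wb")); cv2.imwrite(f"pics/{name}.png",d["pixels"]); return d
E
python3 - <<'E'
from h import *
go((-265,0,100)); d=wrist("wrist2")
E
```

```text
t 5.95 press xyz [-166.7   -8.   195. ] F [-0.2 -0.  -0.4] open 32.6
 turn left [ 0.011 -0.01   0.011]
 to (-265, 0, 100) [-0.0983, -0.008, 0.095]
```

View pics/wrist2.png

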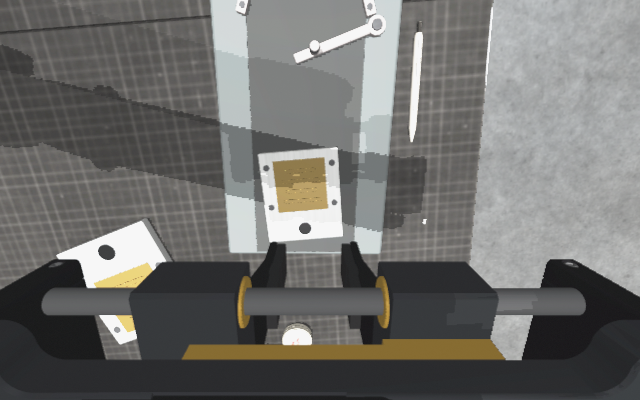

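Run:
```python
from h import *
d=pickle.load(open("wrist2.pkl","rb"))
for n,q,z in [("pivot",[[377,24]],30),("post top",[[315,46]],53),("bar end",[[297,59]],28),("bed front corners",[[231,252],[379,252]],18),("tips L/R",[[277,244],[350,244]],184),("chase corners",[[258,152],[338,149],[343,235],[270,242]],28),("rail mouth",[[241,9],[371,9]],27)]:
    print(n,to_p(ray(d,q,z)).round(1).tolist())
for n in("wrist1","wrist2"):
    e=pickle.load(open(n+".pkl","rb")); D=e["depth"]
    u,v=(315,203) if n=="wrist1" else (315,46)
    for a,b in[(u,v),(320,230 if n=="wrist1" else 120)]:
        z=D[b-2:b+3,a-2:a+3]; z=np.median(z[z>0]); c=np.linalg.inv(e["K"])@[a*z,b*z,z]; print(n,(a,b),((c-e["t"])@e["R"]).round(1))
```

```text
pivot [[2.6, -73.2]]
post top [[-22.6, -10.5]]
bar end [[-30.2, 7.8]]
bed front corners [[-256.8, 94.8], [-255.8, -97.2]]
tips L/R [[-170.5, 16.1], [-170.2, -34.2]]
chase corners [[-126.9, 52.7], [-122.7, -38.3], [-228.1, -48.1], [-238.0, 42.6]]
rail mouth [[14.8, 63.7], [16.6, -66.8]]
wrist1 (315, 203) [541.8   6.1  52. ]
wrist1 (320, 230) [544.  -41.6  17.3]
wrist2 (315, 46) [542.8   4.4  52.2]
wrist2 (320, 120) [544.2 -65.   16.9]
```

Run:
```python
from h import *
for n,rows,cols in(("wrist1",(244,248,255,265),(299,302,306,310,314,318,324,328)),("wrist2",(244,248,255,265,280),(268,272,276,280,284,345,350,355,360))):
    e=pickle.load(open(n+".pkl","rb")); D=e["depth"]
    for b in rows:
        for a in cols:
            z=D[b,a]; c=np.linalg.inv(e["K"])@[a*z,b*z,z]; T=e["tool_from_camera"]; print(n,(a,b),round(float(z)),(np.array(T)@np.r_[c,1])[:3].round(0))
```

```text
wrist1 (299, 244) 172 [ 11.  -7. -22.]
wrist1 (302, 244) 172 [ 11.  -6. -22.]
wrist1 (306, 244) 175 [ 10.  -3. -19.]
wrist1 (310, 244) 176 [ 10.  -1. -18.]
wrist1 (314, 244) 176 [ 10.   1. -19.]
wrist1 (318, 244) 177 [  9.   4. -17.]
wrist1 (324, 244) 173 [ 11.   7. -21.]
wrist1 (328, 244) 173 [ 11.   9. -21.]
wrist1 (299, 248) 167 [ 11.  -7. -27.]
wrist1 (302, 248) 168 [ 11.  -6. -26.]
wrist1 (306, 248) 171 [ 10.  -3. -23.]
wrist1 (310, 248) 172 [  9.  -1. -22.]
wrist1 (314, 248) 172 [  9.   1. -23.]
wrist1 (318, 248) 171 [ 10.   3. -24.]
wrist1 (324, 248) 168 [ 11.   7. -27.]
wrist1 (328, 248) 167 [ 11.   9. -27.]
wrist1 (299, 255) 159 [ 11.  -7. -36.]
wrist1 (302, 255) 160 [ 11.  -5. -34.]
wrist1 (306, 255) 163 [  9.  -3. -32.]
wrist1 (310, 255) 163 [  9.  -1. -32.]
wrist1 (314, 255) 164 [  9.   1. -31.]
wrist1 (318, 255) 163 [ 10.   3. -32.]
wrist1 (324, 255) 160 [ 11.   6. -35.]
wrist1 (328, 255) 158 [ 12.   8. -36.]
wrist1 (299, 265) 149 [ 11.  -6. -46.]
wrist1 (302, 265) 151 [ 10.  -5. -44.]
wrist1 (306, 265) 153 [  9.  -3. -43.]
wrist1 (310, 265) 151 [ 10.  -1. -44.]
wrist1 (
[... 1202 characters left out ...]
rist2 (268, 265) 150 [ 11. -22. -45.]
wrist2 (272, 265) 153 [  9. -20. -43.]
wrist2 (276, 265) 153 [  9. -18. -43.]
wrist2 (280, 265) 152 [ 10. -16. -44.]
wrist2 (284, 265) 167 [  2. -15. -30.]
wrist2 (345, 265) 155 [  8.  17. -41.]
wrist2 (350, 265) 152 [  9.  19. -43.]
wrist2 (355, 265) 152 [ 10.  22. -44.]
wrist2 (360, 265) 149 [ 11.  24. -46.]
wrist2 (268, 280) 139 [ 10. -20. -57.]
wrist2 (272, 280) 139 [  9. -18. -57.]
wrist2 (276, 280) 138 [ 10. -16. -58.]
wrist2 (280, 280) 153 [  2. -16. -45.]
wrist2 (284, 280) 165 [ -5. -15. -34.]
wrist2 (345, 280) 158 [ -0.  17. -41.]
wrist2 (350, 280) 139 [  9.  18. -57.]
wrist2 (355, 280) 138 [ 10.  20. -58.]
wrist2 (360, 280) 136 [ 11.  22. -60.]
```

The latch hasn't moved: the post is still at (315,46), and the bar still lies across the path. The depth readings explain it. They put the real fingertips at tool z ≈ -17, not +11, so the fingers passed over the post top (z 52). I'll check the body height the same way, then go back lower, watching the contact force.

Run:
```python
from h import *
e=pickle.load(open("wrist2.pkl","rb")); D=e["depth"]; T=np.array(e["tool_from_camera"])
v,u=np.mgrid[238:400:1,0:640:2]; z=D[v,u]; c=np.stack([u*z,v*z,z],-1)@np.linalg.inv(e["K"]).T@T[:3,:3].T+T[:3,3]
ok=(z>0)&(c[...,2]<20)
for lo in range(-150,21,10):
    m=ok&(c[...,2]>=lo)&(c[...,2]<lo+10)
    if m.sum()>3: q=c[m]; print(lo,m.sum(),"x",q[:,0].min().round(),q[:,0].max().round(),"y",q[:,1].min().round(),q[:,1].max().round())
go((14,-8,120))
```

```text
-140 548 x 25.0 34.0 y -66.0 70.0
-130 13614 x 23.0 38.0 y -72.0 76.0
-120 8697 x 16.0 39.0 y -82.0 87.0
-110 9634 x 6.0 39.0 y -86.0 88.0
-100 3704 x -4.0 39.0 y -86.0 88.0
-90 645 x -5.0 37.0 y -85.0 87.0
-80 131 x -11.0 7.0 y -20.0 22.0
-70 355 x -11.0 12.0 y -27.0 29.0
-60 311 x -10.0 12.0 y -28.0 30.0
-50 271 x -4.0 12.0 y -26.0 28.0
-40 216 x -9.0 12.0 y -25.0 26.0
-30 187 x -10.0 12.0 y -24.0 26.0
-20 51 x -6.0 11.0 y -23.0 26.0
t 6.00 press xyz [-165.7   -8.   194.7] F [0.4 0.5 1.2] open 36.3
 turn left [ 0.01  -0.01   0.012]
 to (14, -8, 120) [0.1797, 0.0, 0.0747]
```

carry_out --delta_rot '[[0.01,-0.01,0.012],[0,0,0],[0,0,0],[0,0,0],[0,0,0],[0,0,0],[0,0,0],[0,0,0]]' --travel '[[0.025,0,0.02],[0.03,0,0.02],[0.03,0,0.02],[0.03,0,0.02],[0.03,0,0.01],[0.015,0,0],[0,0,0],[0,0,0]]' --grip '[0,0,0,0,0,0,0,0]'

```text
t: 6.67
eef_pos: [533.4, 41.4, 88.8]
tool_rot: [-2.293, -2.13, 0.018]
contact_force: [0.0, -1.1, 0.2]
opening: 2.5
```

```bash
python3 -c "
from h import *
go((14,-8,20))"
```

```text
t 6.67 press xyz [13.6  2.  88.8] F [ 0.  -1.1  0.2] open 2.5
 turn left [-0.017  0.001  0.01 ]
 to (14, -8, 20) [0.0004, 0.01, 0.0688]
```

carry_out --delta_rot '[[-0.015,0,0.01],[0,0,0],[0,0,0],[0,0,0],[0,0,0],[0,0,0]]' --travel '[[0,0.008,0],[0,0,0.02],[0,0,0.02],[0,0,0.015],[0,0,0.007],[0,0,0]]' --grip '[0,0,0,0,0,0]'

```text
t: 7.17
eef_pos: [544.7, 35.5, 25.3]
tool_rot: [2.317, 2.113, 0.005]
contact_force: [-0.5, -0.1, 0.2]
opening: 0.9
```

```bash
python3 -c "
from h import *
go((14,-8,20),(-5,-3,20))"
```

```text
t 7.17 press xyz [ 8.7 -9.8 25.3] F [-0.5 -0.1  0.2] open 0.9
 turn left [ 0.006  0.001 -0.009]
 to (14, -8, 20) [0.0053, -0.0018, 0.0053]
 to (-5, -3, 20) [-0.0137, -0.0068, 0.0053]
```

carry_out --delta_rot '[[0,0,0],[0,0,0],[0,0,0],[0,0,0],[0,0,0],[0,0,0]]' --travel '[[-0.007,-0.003,0.003],[-0.006,-0.002,0.002],[-0.006,0.001,0],[-0.007,0.002,0],[-0.006,0.003,0],[0,0,0]]' --grip '[0,0,0,0,0,0]'

```text
t: 7.67
eef_pos: [546.7, -1.3, 24.1]
tool_rot: [2.318, 2.105, 0.018]
contact_force: [-0.4, 0.0, -0.1]
opening: 0.9
```

```bash
python3 -c "
from h import *
go((-39,-17,20),(-54,-33,20),(-63,-50,20))"
```

```text
t 7.67 press xyz [-27.8 -14.8  24.1] F [-0.4  0.  -0.1] open 0.9
 turn left [ 0.015 -0.002 -0.013]
 to (-39, -17, 20) [-0.0112, 0.0022, 0.0041]
 to (-54, -33, 20) [-0.0262, 0.0182, 0.0041]
 to (-63, -50, 20) [-0.0352, 0.0352, 0.0041]
```

carry_out --delta_rot '[[0.01,0,-0.01],[0,0,0],[0,0,0],[0,0,0],[0,0,0]]' --travel '[[-0.009,0.002,0.004],[-0.008,0.006,0],[-0.007,0.008,0],[-0.004,0.008,0],[0,0,0]]' --grip '[0,0,0,0,0]'

```text
t: 8.08
eef_pos: [570.1, -33.9, 21.5]
tool_rot: [2.314, 2.122, 0.009]
contact_force: [0.4, -0.3, 0.3]
opening: 0.4
```

```bash
python3 -c "
from h import *
go((-54,-33,20),(-63,-50,20)); wrist('wrist3')"
```

```text
t 8.08 press xyz [-58.3 -40.9  21.5] F [ 0.4 -0.3  0.3] open 0.4
 turn left [ 0.005 -0.003 -0.004]
 to (-54, -33, 20) [0.0043, -0.0079, 0.0015]
 to (-63, -50, 20) [-0.0047, 0.0091, 0.0015]
```

View pics/wrist3.png

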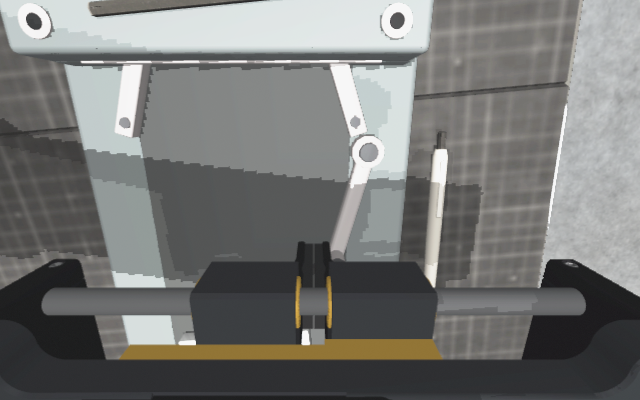

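The latch is swinging now: the bar runs from the pivot (368,152) to the post at (338,260). I'll push it the rest of the way.

carry_out --delta_rot '[[0,0,0],[0,0,0],[0,0,0],[0,0,0],[0,0,0],[0,0,0],[0,0,0],[0,0,0]]' --travel '[[-0.002,0.006,0],[-0.001,0.006,0],[0,0.002,0],[0,0,0],[0,-0.015,0],[0,-0.02,-0.02],[0,0,-0.03],[0,0,-0.03]]' --grip '[0,0,0,0,0,0,0,0]'

```text
t: 8.8
eef_pos: [542.7, -34.2, 95.9]
tool_rot: [-2.31, -2.121, 0.014]
contact_force: [1.0, 0.6, 1.1]
opening: 0.7
```

```bash
python3 -c "
from h import *
go((-190,0,150))"
```

```text
t 8.80 press xyz [-60.9 -13.5  95.9] F [1.  0.6 1.1] open 0.7
 turn left [-0.01   0.003 -0.002]
 to (-190, 0, 150) [-0.1291, -0.0135, -0.0541]
```

carry_out --delta_rot '[[-0.01,0,0],[0,0,0],[0,0,0],[0,0,0],[0,0,0],[0,0,0],[0,0,0]]' --travel '[[-0.025,-0.003,-0.025],[-0.025,-0.003,-0.02],[-0.025,-0.003,-0.015],[-0.025,-0.002,0],[-0.01,-0.001,0],[0,0,0],[0,0,0]]' --grip '[0.05,0.05,0.05,0.05,0.05,0.05,0.05]'

```text
t: 9.38
eef_pos: [526.3, -142.4, 167.0]
tool_rot: [2.299, 2.127, 0.021]
contact_force: [-0.3, 0.6, -0.5]
opening: 39.4
```

Run:
```python
from h import *
go((-262,0,100)); d=wrist("wrist4")
for x in ([-64.5,-73,53],[3,-73,30]): print(proj(d,np.r_[to_w([x[:2]])[0],x[2]]).round())
```

```text
t 9.38 press xyz [-170.1   -6.2  167. ] F [-0.3  0.6 -0.5] open 39.4
 turn left [ 0.016 -0.004  0.005]
 to (-262, 0, 100) [-0.0919, -0.0062, 0.067]
[[384.  86.]]
[[384.   9.]]
```

View pics/wrist4.png

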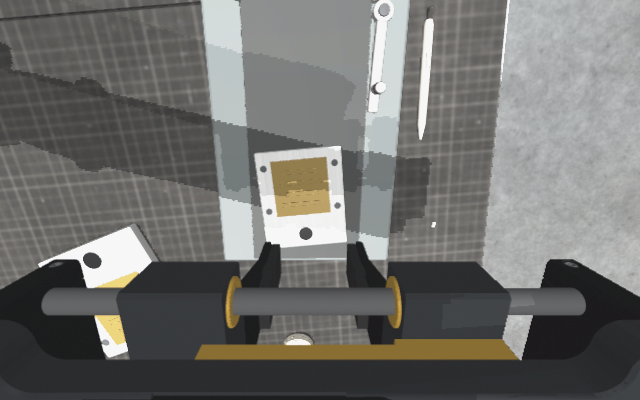

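The latch is fully open, its bar lying along the bed edge from (384,9) to (372,110), with the post at (378,88). The chase corners are at (255,153), (340,147), (346,241) and (266,248), so it is turned about +5° and y is about 2 mm. I'll go behind it with the fingers 50 mm apart for a stable two-point push.

carry_out --delta_rot '[[0.015,0,0.005],[0,0,0],[0,0,0],[0,0,0],[0,0,0],[0,0,0],[0,0,0],[0,0,0]]' --travel '[[-0.025,-0.002,0],[-0.025,-0.002,0],[-0.025,-0.002,0],[-0.013,0,0],[0,0,0.03],[0,0,0.03],[0,0,0.02],[0,0,0]]' --grip '[0.05,0.05,0.05,0.05,0.05,0.05,0.05,0.05]'

```text
t: 10.1
eef_pos: [517.7, -214.2, 77.7]
tool_rot: [-2.277, -2.147, -0.003]
contact_force: [-0.6, 1.4, -0.2]
opening: 50.1
```

```bash
python3 -c "
from h import *
go((-262,0,5))"
```

```text
t 10.10 press xyz [-242.4   -3.6   77.7] F [-0.6  1.4 -0.2] open 50.1
 turn left [-0.007 -0.009  0.024]
 to (-262, 0, 5) [-0.0196, -0.0036, 0.0727]
```

carry_out --delta_rot '[[-0.005,-0.005,0.02],[0,0,0],[0,0,0],[0,0,0],[0,0,0]]' --travel '[[-0.02,-0.004,0],[-0.002,0,0],[0,0,0.02],[0,0,0.02],[0,0,0]]' --grip '[0.05,0.05,0.05,0.05,0.05]'

```text
t: 10.52
eef_pos: [516.0, -232.1, 38.5]
tool_rot: [-2.297, -2.137, -0.006]
contact_force: [-0.3, 0.6, 0.5]
opening: 49.9
```

```bash
python3 -c "
from h import *
go((-262,0,5))"
```

```text
t 10.52 press xyz [-260.4   -3.3   38.5] F [-0.3  0.6  0.5] open 49.9
 turn left [-0.    -0.005  0.011]
 to (-262, 0, 5) [-0.0016, -0.0033, 0.0335]
```

carry_out --delta_rot '[[0,-0.005,0.01],[0,0,0],[0,0,0],[0,0,0],[0,0,0],[0,0,0]]' --travel '[[-0.001,-0.003,0.01],[0,0,0.01],[0,0,0.006],[0,0,0.004],[0,0,0.002],[0,0,0]]' --grip '[0.05,0.05,0.05,0.05,0.05,0.05]'

```text
t: 11.02
eef_pos: [516.6, -232.4, 8.2]
tool_rot: [2.307, 2.127, 0.006]
contact_force: [-0.0, -0.3, -0.2]
opening: 49.9
```

```bash
python3 -c "
from h import *
go((-262,0,5))"
```

```text
t 11.02 press xyz [-260.6   -3.9    8.2] F [-0.  -0.3 -0.2] open 49.9
 turn left [ 0.006 -0.     0.002]
 to (-262, 0, 5) [-0.0014, -0.0039, 0.0032]
```

carry_out --delta_rot '[[0,0,0],[0,0,0],[0,0,0]]' --travel '[[0,-0.004,0.003],[0,0,0.001],[0,0,0]]' --grip '[0.05,0.05,0.05]'

```text
t: 11.27
eef_pos: [512.8, -232.4, 4.6]
tool_rot: [2.306, 2.126, 0.007]
contact_force: [-0.2, -0.3, 0.0]
opening: 50.3
```

```bash
python3 -c "
from h import *
go((-240,0,5))"
```

```text
t 11.27 press xyz [-2.609e+02 -2.000e-01  4.600e+00] F [-0.2 -0.3  0. ] open 50.3
 turn left [0.007 0.    0.002]
 to (-240, 0, 5) [0.0209, -0.0002, -0.0004]
```

carry_out --delta_rot '[[0,0,0],[0,0,0],[0,0,0],[0,0,0],[0,0,0],[0,0,0],[0,0,0],[0,0,0],[0,0,0]]' --travel '[[0.006,0,0],[0.006,0,0],[0.006,0,0],[0.006,0,0],[0.006,0,0],[0.006,0,0],[0.006,0,0],[0.006,0,0],[0.006,0,0]]' --grip '[0.05,0.05,0.05,0.05,0.05,0.05,0.05,0.05,0.05]'

```text
t: 12.02
eef_pos: [517.1, -176.4, 5.2]
tool_rot: [2.306, 2.121, 0.004]
contact_force: [-0.2, -2.7, -0.9]
opening: 50.3
```

```bash
cat >> h.py <<'E'
def chase(name):
    "chase rectangle in the press frame from the wrist view (bright plate + brass), rows above the fingers"
    d=wrist(name); I=cv2.cvtColor(d["pixels"],cv2.COLOR_BGR2HSV)
    print("wrist pic",name,"mean V",I[...,2].mean().round())
E
python3 -c "
from h import *
go((-1,0,4)); chase('w5')"
```

```text
t 12.02 press xyz [-2.048e+02  2.000e-01  5.200e+00] F [-0.2 -2.7 -0.9] open 50.3
 turn left [ 0.008  0.004 -0.   ]
 to (-1, 0, 4) [0.2038, 0.0002, 0.0012]
wrist pic w5 mean V 94.0
```

View pics/w5.png

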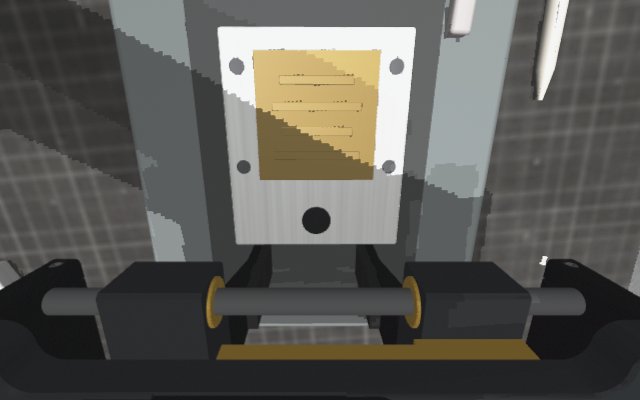

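The chase is squared against both fingers: its front edge runs from (219,28) to (415,28), the rear edge at row 243. The bed edges are visible on both sides. I'll work out its lateral position relative to the bed.

Run:
```python
from h import *
d=pickle.load(open("w5.pkl","rb"))
c=to_p(ray(d,[[219,28],[415,28],[397,243],[235,243]],28)); print("chase",c.round(1).tolist(),"centre",c.mean(0).round(1))
print("yaw",np.arctan2(*(c[0]-c[3])[::-1]),np.arctan2(*(c[1]-c[2])[::-1]))
print("bed edges row 100",to_p(ray(d,[[125,100],[502,100]],18)).round(1).tolist())
print("bed edges row 200",to_p(ray(d,[[143,200],[486,200]],18)).round(1).tolist())
```

```text
chase [[-85.0, 42.4], [-85.0, -47.0], [-192.5, -47.9], [-192.1, 43.8]] centre [-138.6   -2.2]
yaw -0.01259170484952116 0.008143491535836525
bed edges row 100 [[-115.7, 96.7], [-115.8, -99.0]]
bed edges row 200 [[-169.6, 96.8], [-170.2, -100.2]]
```

carry_out --delta_rot '[[0.005,0.004,0],[0,0,0],[0,0,0],[0,0,0],[0,0,0],[0,0,0],[0,0,0],[0,0,0],[0,0,0],[0,0,0]]' --travel '[[0.007,0,0.001],[0.007,0,0],[0.007,0,0],[0.007,0,0],[0.007,0,0],[0.007,0,0],[0.007,0,0],[0.007,0,0],[0.007,0,0],[0.007,0,0]]' --grip '[0.05,0.05,0.05,0.05,0.05,0.05,0.05,0.05,0.05,0.05]'

```text
t: 12.9
eef_pos: [524.0, -99.8, 4.6]
tool_rot: [2.31, 2.125, 0.004]
contact_force: [-0.7, -2.2, 0.4]
opening: 50.1
```

```bash
python3 -c "
from h import *
go((-1,0,4))"
```

```text
t 12.90 press xyz [-127.8   -0.3    4.6] F [-0.7 -2.2  0.4] open 50.1
 turn left [ 0.003  0.    -0.   ]
 to (-1, 0, 4) [0.1268, -0.0003, 0.0006]
```

carry_out --delta_rot '[[0,0,0],[0,0,0],[0,0,0],[0,0,0],[0,0,0],[0,0,0],[0,0,0],[0,0,0],[0,0,0],[0,0,0]]' --travel '[[0.006,0,0],[0.006,0,0],[0.006,0,0],[0.006,0,0],[0.006,0,0],[0.006,0,0],[0.006,0,0],[0.006,0,0],[0.006,0,0],[0.006,0,0]]' --grip '[0.05,0.05,0.05,0.05,0.05,0.05,0.05,0.05,0.05,0.05]'

```text
t: 13.73
eef_pos: [529.1, -33.4, 4.6]
tool_rot: [2.31, 2.126, 0.003]
contact_force: [0.5, -2.1, 0.3]
opening: 49.8
```

```bash
python3 -c "
from h import *
go((-1,0,4))"
```

```text
t 13.73 press xyz [-61.2   0.1   4.6] F [ 0.5 -2.1  0.3] open 49.8
 turn left [ 0.003  0.    -0.   ]
 to (-1, 0, 4) [0.0602, 0.0001, 0.0006]
```

carry_out --delta_rot '[[0,0,0],[0,0,0],[0,0,0],[0,0,0],[0,0,0],[0,0,0],[0,0,0],[0,0,0]]' --travel '[[0.006,0,0],[0.006,0,0],[0.006,0,0],[0.005,0,0],[0.005,0,0],[0.005,0,0],[0.005,0,0],[0.004,0,0]]' --grip '[0.05,0.05,0.05,0.05,0.05,0.05,0.05,0.05]'

```text
t: 14.4
eef_pos: [532.6, 13.5, 4.6]
tool_rot: [2.31, 2.126, 0.002]
contact_force: [-0.9, -2.1, -0.3]
opening: 49.9
```

```bash
python3 -c "
from h import *
go((-1,0,4))"
```

```text
t 14.40 press xyz [-14.3   0.5   4.6] F [-0.9 -2.1 -0.3] open 49.9
 turn left [0.002 0.    0.   ]
 to (-1, 0, 4) [0.0133, 0.0005, 0.0006]
```

carry_out --delta_rot '[[0,0,0],[0,0,0],[0,0,0],[0,0,0],[0,0,0]]' --travel '[[0.003,0,0],[0.003,0,0],[0.003,0,0],[0.003,0,0],[0.002,0,0]]' --grip '[0.05,0.05,0.05,0.05,0.05]'

```text
t: 14.82
eef_pos: [533.5, 26.4, 4.6]
tool_rot: [2.309, 2.125, -0.003]
contact_force: [-0.7, -9.3, 2.3]
opening: 49.9
```

carry_out --delta_rot '[[0,0,0],[0,0,0],[0,0,0]]' --travel '[[0.002,0,0],[0.002,0,0],[0.002,0,0]]' --grip '[0.05,0.05,0.05]'

```text
t: 15.07
eef_pos: [533.4, 26.2, 4.6]
tool_rot: [2.309, 2.118, -0.013]
contact_force: [-0.8, -6.6, 0.9]
opening: 49.9
```

```bash
python3 -c "
from h import *
go((-1,0,4))"
```

```text
t 15.07 press xyz [-1.5  0.7  4.6] F [-0.8 -6.6  0.9] open 49.9
 turn left [ 0.001  0.012 -0.003]
 to (-1, 0, 4) [0.0005, 0.0007, 0.0006]
```

Contact force has risen at TCP x = -1.5, where the back stop was expected. I'll push once more, firmly and briefly, then back off and measure.

carry_out --delta_rot '[[0,0,0],[0,0,0],[0,0,0],[0,0,0]]' --travel '[[0.004,0,0],[0.004,0,0],[0.004,0,0],[0.003,0,0]]' --grip '[0.05,0.05,0.05,0.05]'

```text
t: 15.4
eef_pos: [533.3, 25.7, 4.7]
tool_rot: [2.306, 2.103, -0.036]
contact_force: [-0.8, -6.3, 3.0]
opening: 49.9
```

carry_out --delta_rot '[[0,0.012,0],[0,0,0],[0,0,0],[0,0,0],[0,0,0],[0,0,0]]' --travel '[[-0.012,0,0],[-0.025,0,0],[-0.025,0,-0.02],[0,0,-0.03],[0,0,-0.03],[0,0,0]]' --grip '[0.05,0.05,0,0,0,0]'

```text
t: 15.9
eef_pos: [525.6, -32.1, 86.3]
tool_rot: [2.317, 2.115, -0.024]
contact_force: [1.2, -0.6, -0.5]
opening: 31.1
```

Run:
```python
from h import *
go((-80,-105,90),(-80,-105,20)); d=wrist("w6")
```

```text
t 15.90 press xyz [-60.2   3.7  86.3] F [ 1.2 -0.6 -0.5] open 31.1
 turn left [-0.008  0.014 -0.008]
 to (-80, -105, 90) [-0.0198, 0.1087, -0.0037]
 to (-80, -105, 20) [-0.0198, 0.1087, 0.0663]
```

View pics/w6.png

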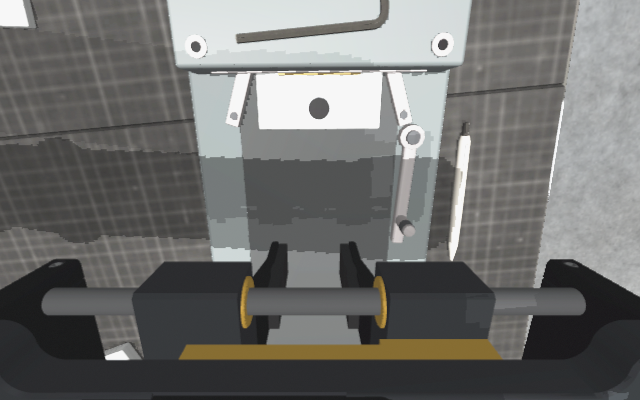

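The chase is under the crosshead between the rails, its rear edge at row 128 (258–382). The latch is still open, with the post at (407,228). I'll measure, then close the latch from the outer side of the post.

Run:
```python
from h import *
d=pickle.load(open("w6.pkl","rb"))
print("rear corners",to_p(ray(d,[[259,129],[381,129]],28)).round(1).tolist(),"crosshead front bottom edge",to_p(ray(d,[[178,68],[465,68]],53)).round(1).tolist())
print("pivot",to_p(ray(d,[[411.5,137]],30)).round(1),"post",to_p(ray(d,[[407,229]],53)).round(1),"pen",to_p(ray(d,[[465,125],[454,260]],8)).round(1).tolist())
print("rail ends",to_p(ray(d,[[231,124],[406,124]],27)).round(1).tolist())
```

```text
rear corners [[9.7, 44.0], [8.9, -48.7]] crosshead front bottom edge [[49.9, 89.0], [48.1, -94.6]]
pivot [[  3.  -71.7]] post [[-62.8 -67.6]] pen [[10.1, -121.3], [-113.8, -129.6]]
rail ends [[13.5, 65.3], [12.4, -67.6]]
```

carry_out --delta_rot '[[0,0.014,-0.008],[0,0,0],[0,0,0],[0,0,0],[0,0,0],[0,0,0]]' --travel '[[0,0.02,0],[-0.002,0.025,0],[-0.002,0.025,0],[-0.002,0.02,0],[0,0.005,0],[0,0,0]]' --grip '[0,0,0,0,0,0]'

```text
t: 16.45
eef_pos: [618.8, -35.5, 77.1]
tool_rot: [-2.287, -2.124, 0.006]
contact_force: [-0.3, 0.4, 0.5]
opening: 0.7
```

```bash
python3 -c "
from h import *
go((-66,-95,20))"
```

```text
t 16.45 press xyz [-55.9 -89.5  77.1] F [-0.3  0.4  0.5] open 0.7
 turn left [-0.018 -0.011  0.009]
 to (-66, -95, 20) [-0.0101, 0.0055, 0.0571]
```

carry_out --delta_rot '[[-0.015,-0.01,0.009],[0,0,0],[0,0,0],[0,0,0],[0,0,0],[0,0,0]]' --travel '[[-0.009,0.004,0],[0,0,0],[0,0,0.02],[0,0,0.02],[0,0,0.014],[0,0,0]]' --grip '[0,0,0,0,0,0]'

```text
t: 16.95
eef_pos: [616.7, -42.9, 20.0]
tool_rot: [-2.308, -2.122, 0.001]
contact_force: [-0.2, -0.4, 0.2]
opening: 0.4
```

```bash
python3 -c "
from h import *
go((-65,-62,20))"
```

```text
t 16.95 press xyz [-63.4 -88.   20. ] F [-0.2 -0.4  0.2] open 0.4
 turn left [-0.005 -0.004 -0.001]
 to (-65, -62, 20) [-0.0016, -0.026, 0.0]
```

carry_out --delta_rot '[[0,0,0],[0,0,0],[0,0,0],[0,0,0],[0,0,0],[0,0,0]]' --travel '[[-0.001,-0.008,0],[-0.001,-0.009,0],[0,-0.009,0],[0.002,-0.009,0],[0.003,-0.009,0],[0,0,0]]' --grip '[0,0,0,0,0,0]'

```text
t: 17.45
eef_pos: [570.3, -33.9, 22.5]
tool_rot: [-2.308, -2.122, -0.008]
contact_force: [0.5, -0.3, 0.6]
opening: 0.6
```

```bash
python3 -c "
from h import *
go((-49,-26,20),(-31,-12,20),(-11,-5,20))"
```

```text
t 17.45 press xyz [-58.3 -41.   22.5] F [ 0.5 -0.3  0.6] open 0.6
 turn left [-0.001 -0.008 -0.001]
 to (-49, -26, 20) [0.0093, -0.015, 0.0025]
 to (-31, -12, 20) [0.0273, -0.029, 0.0025]
 to (-11, -5, 20) [0.0473, -0.036, 0.0025]
```

carry_out --delta_rot '[[0,-0.008,0],[0,0,0],[0,0,0],[0,0,0],[0,0,0]]' --travel '[[0.005,-0.007,0.002],[0.006,-0.006,0],[0.007,-0.006,0],[0.007,-0.004,0],[0,0,0]]' --grip '[0,0,0,0,0]'

```text
t: 17.87
eef_pos: [548.2, -4.4, 21.8]
tool_rot: [2.311, 2.126, 0.001]
contact_force: [0.2, 1.0, 0.5]
opening: 0.7
```

```bash
python3 -c "
from h import *
go((-31,-12,20),(-11,-5,20))"
```

```text
t 17.87 press xyz [-30.8 -16.5  21.8] F [0.2 1.  0.5] open 0.7
 turn left [ 0.002  0.001 -0.   ]
 to (-31, -12, 20) [-0.0002, -0.0045, 0.0018]
 to (-11, -5, 20) [0.0198, -0.0115, 0.0018]
```

carry_out --delta_rot '[[0,0,0],[0,0,0],[0,0,0],[0,0,0]]' --travel '[[0.005,-0.005,0.001],[0.005,-0.004,0],[0.005,-0.002,0],[0,0,0]]' --grip '[0,0,0,0]'

```text
t: 18.2
eef_pos: [536.4, 13.0, 20.2]
tool_rot: [2.31, 2.127, -0.003]
contact_force: [-0.6, -0.5, 0.8]
opening: 0.2
```

carry_out --delta_rot '[[0,0,0],[0,0,0],[0,0,0],[0,0,0]]' --travel '[[0.003,0,0],[0.003,0,0],[0.003,0,0],[0.002,0,0]]' --grip '[0,0,0,0]'

```text
t: 18.53
eef_pos: [536.3, 15.8, 20.1]
tool_rot: [2.31, 2.118, -0.017]
contact_force: [-1.6, -3.0, 1.7]
opening: 0.6
```

```bash
python3 -c "
from h import *
go((-11,-5,20))"
```

```text
t 18.53 press xyz [-11.6  -3.   20.1] F [-1.6 -3.   1.7] open 0.6
 turn left [-0.002  0.013 -0.004]
 to (-11, -5, 20) [0.0006, 0.002, 0.0001]
```

carry_out --delta_rot '[[0,0,0],[0,0,0],[0,0,0],[0,0,0]]' --travel '[[0.004,0,0],[0.004,0,0],[0.004,0,0],[0.002,0,0]]' --grip '[0,0,0,0]'

```text
t: 18.87
eef_pos: [536.1, 15.3, 20.2]
tool_rot: [2.313, 2.101, -0.04]
contact_force: [-0.7, -3.3, 2.3]
opening: 0.2
```

carry_out --delta_rot '[[0,0.012,0],[0,0,0],[0,0,0],[0,0,0],[0,0,0],[0,0,0],[0,0,0],[0,0,0],[0,0,0]]' --travel '[[-0.012,0,0],[-0.02,0,0],[-0.02,0,-0.02],[0,0,-0.03],[0,0,-0.03],[0,0,-0.03],[0,0,-0.02],[0,0,0],[0,0,0]]' --grip '[0,0,0,0,0,0,0,0,0]'

```text
t: 19.62
eef_pos: [531.5, -32.0, 155.1]
tool_rot: [2.325, 2.109, -0.025]
contact_force: [0.7, 0.3, -0.1]
opening: 0.4
```

```bash
python3 -c "
from h import *
go((-60,0,150)); wrist('w7')"
```

```text
t 19.62 press xyz [-59.6  -2.2 155.1] F [ 0.7  0.3 -0.1] open 0.4
 turn left [-0.009  0.013 -0.015]
 to (-60, 0, 150) [-0.0004, -0.0022, 0.0051]
```

View pics/w7.png

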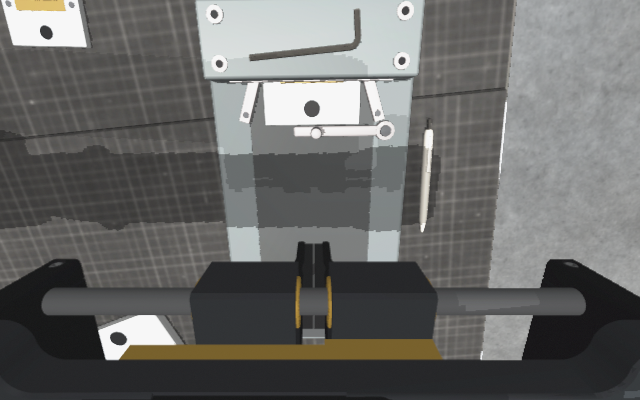

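The bar now lies straight across, pivot (385,130) to end (294,132), just behind the chase. I'll check the angle and the chase's rear edge numerically.

Run:
```python
from h import *
d=pickle.load(open("w7.pkl","rb"))
a=to_p(ray(d,[[385,130.5],[295,131.5]],28)); v=a[1]-a[0]; print("bar",a.round(1).tolist(),"angle",np.arctan2(-v[0],v[1]).round(3),"post top",to_p(ray(d,[[316,133]],53)).round(1))
c=to_p(ray(d,[[265,124],[359,124]],28)); print("chase rear corners (near the bar)",c.round(1).tolist())
e=to_p(ray(d,[[205,78],[419,76]],56)); print("crosshead front",e.round(1).tolist())
```

```text
bar [[2.6, -73.2], [3.0, 15.2]] angle -0.004 post top [[ 3.3 -5.5]]
chase rear corners (near the bar) [[10.5, 44.3], [9.2, -47.5]]
crosshead front [[50.5, 88.3], [49.2, -93.0]]
```

```bash
python3 -c "
from cell import ticket; print(ticket.hand_in())"
```

```text
the job is handed in; nothing more can be done
None
```

The chase is home under the crosshead with the latch shut behind it, and I handed the job in at about 20 s of the 72 s allowed. The hand-in reports no verdict, so the figures below are my own last measurements.

**What I did:** With the fingers closed I swung the latch open. Then I pushed the chase along the bed with the fingers spread 50 mm, which also squared it, until it stopped against the back stop. I swung the latch shut from the outer side of the post and withdrew.

**Last checks** (wrist camera, good to about 2 mm):

| Check | Measured | Required or expected |
|---|---|---|
| Chase rear edge | x about 10 mm (9.2 to 10.5 at the two corners) | 10 mm when home |
| Chase sideways position | within about 1 mm of the crosshead's measured centre | within 5 mm |
| Latch angle | about 0.00 rad | under 0.08 rad |
| Contact force after withdrawing | below 1 N, which is sensor noise | robot touching nothing |

In the last wrist picture the hex key and pen looked undisturbed. I did not check the blade case, snips or cork block again; I worked clear of them.

**What failed or disagreed:**
- **First latch swing:** it missed the post completely. The fingertips really stand about 17 mm behind the reported TCP, not 11 mm ahead as `arm.tcp_to_tips` says. The wrist depth readings showed this, and the second swing, made lower, worked.
- **Press position:** the top and wrist cameras disagreed by about 1.5 mm sideways, so I judged the chase against the crosshead and rails in the same picture.

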